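# Tip the antenna board to its set angle and lock the rework frame

### The arm

A 6-joint arm with a two-finger parallel gripper is mounted at the origin on the work surface. World frame = base frame: x ahead of the robot, y to its left, z up, the work surface at z = 0. Lengths are in m, angles in rad, forces in N, time in s.
With the tool pointing down it reaches from about 0.35 to 0.85 m from the base axis. Payload 8.1 kg.
Tool frame: the origin (TCP) lies at the very end of the fingers, on their centre line; the grasp point (between the pads) lies 19 mm behind it; z points along the fingers, y is the direction in which the jaws open and shut (so a half turn about z gives the same grasp; the last joint's range is limited). The gripper opens to 93 mm and grips with 3 to 60 N. Pads are 15 mm wide; open, the fingers measure 128 mm over their backs; the gripper's body (75 mm by 188 mm) begins 65 mm behind the grasp point.
Start: joints at [1.24, 0.13, 1.488, -0, 1.523, -0.085], TCP at [0.146, 0.582, 0.219] pointing down, gripper open.
Joint ranges: [-2.96, 2.96], [-0.89, 2.26], [0.02, 2.5], [-1.34, 4.48], [0, 2.73], [-2.66, 2.66]. Speed limits (rad/s): [2.39, 2.39, 2.79, 3.14, 3.14, 3.14].

### API

Orientations are given as a rotation vector (axis times angle).
In Python, from plant import robot gives the robot as it stands.
- The arm moves only by the shell command python3 -m inch 'ROWS' [FORCE]. ROWS is JSON, a list that holds one entry, the list of rows, each a list of 7 numbers: the shift along the tool's x, y, z in cm, then the turn, a rotation vector about the tool's x, y, z in degrees, then the gripper command: -1 is fully open, 1 is shut, values between are in proportion. A call has 1 to 5 rows; each row shifts and turns the commanded pose from where the row before left it, along the tool's axes as they then stand; what a row does not reach is not made up. A row lasts 1/10 s, in which the tool goes at most 50 mm and 8.59 degrees, less where a joint would pass 70% of its speed; a pose out of reach is approached as far as the arm can. A call with a gripper value outside its range is refused whole. The fingers move at their own pace and stop on an object; FORCE is the grip in N (left out, the last holds). Time passes only in rows, so rows that do not move let the fingers close. It gives the time, the measured TCP pose, the force and the opening at its end, in the units of the state.
- robot.read_state(): the state, without advancing time (a new reading comes with each control period).
- robot.read_camera(name): name is "scene" or "top" or "wrist"; returns a dict with "image" (400x640x3 uint8, blue, green, red), "K" (3x3 intrinsics, pixels), "R" (3x3) and "t" (3): a world point X has camera coordinates R X + t; the wrist camera has in their place "tool_from_camera" (4x4, takes a point from camera to tool coordinates, whose origin is the TCP and whose axes are the flange's). Camera axes: x right, y down, z forward; pixel columns grow to the right and rows downward; lengths in m; the calibration is good to about 2 mm. A picture is of the moment at which its call begins: read the wrist's pose just before it. There is no depth.
- robot.close_job(): hands the job in, once; it reports no verdict.
The state is a dict: "t": time; "q": joint angles; "dq": joint speeds; "joint_torque": joint torques, N m; "tool_pos": TCP position; "orientation": TCP orientation; "force": force on the tool from outside, world axes, zero at the start; "wrist_torque": the same for the moment, N m; "opening": finger opening in m.
Only numpy, scipy, OpenCV 4.12 (cv2) and the standard library are available. Lean on these libraries where they do the work, as an engineer would, in place of code of your own. Each camera call takes 0.05 s, during which the arm holds its last target. There are 200 camera calls.

### The job

Turn the green antenna board in its rework frame until its yellow pointer lines up with the red set pointer, then screw the frame's round locking knob clockwise until it is firmly tight, so that the board stays locked at that angle. Leave the red pointer as it is set, and do not shift the other things on the bench.

Things in the scene. Friction and masses are not known exactly. Their poses are not given: they have to be found in the camera images.
- stand: Fixed base of the rework frame: grey plate 150 x 370 x 12 mm. Origin at the centre of its underside; x to the far side, y along the board's long axis, z up. The hinge axis runs along y, 150 mm above the origin. Uprights (44 x 14 mm) at y = -121 and +121 mm. Knob at the -y end, pointers at the +y end.
- panel: Turning carrier, steel, 130 x 208 x 12 mm, with a green board. Origin on the hinge axis, mid-board; y along the hinge, z out of the patch face (up when level), -x to the edge with the barrel grip. Turns about y, -0.5 to 1.25 rad, 0 level; positive lifts the barrel edge. Starts at -0.35 to 0.1. The hinge is stiff (0.35 N m) and stays where left while unlocked.
- barrel (a point): Centre of the black barrel grip on the carrier: a cylinder 24 mm in diameter, 40 mm long along the hinge axis, on a 12 mm stem, 105 mm from the hinge axis (28 mm clear of the carrier's edge). It can be pinched across its two flat ends (40 mm apart); the fingers may swivel about it.
- pointer (a point): Tip of the yellow pointer bar, which turns with the board and stands along its z; 85 mm from the hinge axis, at y = +140 mm in the frame.
- index: Red set pointer: a bar 85 mm long beside the yellow one, on its own very stiff hub on the hinge axis. Origin as the panel's (on the hinge axis, mid-board), z along the red bar. When the pointers are in line, panel and index have the same orientation. It is set 0.5 to 0.9 rad from upright, leaning to the far side, in the sense of the board's positive turn.
- index_tip (a point): Tip of the red set pointer, 85 mm from the hinge axis, at y = +152 mm in the frame.
- knob: Locking knob: round, black, fluted, 46 mm in diameter, orange cap with a white mark. Origin on its axis at the blue block; z outwards along its axis, which leans 35 degrees from vertical to the frame's -x side. The rim to grip runs from 12 to 42 mm along z. It tightens clockwise seen from outside (about -z) and neither rises nor sinks. More under knob_grip.
- knob_grip (a point): On the knob's axis, half-way up its rim (27 mm from its origin). The knob drags with a steady 0.4 N m while loose. The shoe meets the drum after 1.5 to 2.0 rad of turning (different each time); then the torque climbs by about 0.45 N m per rad. Firmly tight is 0.7 to 0.8 N m in all; it stays there when let go. It needs two or more grasps.
- shoe: Red brake shoe, a 16 mm ball end under the blue block; origin at its centre. The knob's screw drives it 4 mm per rad towards the hinge axis onto the board's brass brake drum (radius 30 mm, at y = -150 mm). The lock is tight when it presses firmly on the drum.
- flux_bottle: Bystander: amber bottle with black cap, 56 mm in diameter, 130 mm tall. Origin at the centre of its underside.
- mug: Bystander: blue mug, 80 mm in diameter, 90 mm tall. Origin at the centre of its underside.
- driver: Bystander: orange-handled screwdriver lying along its x axis behind the frame.
- radio: Bystander: white radio unit with cooling fins, 120 x 80 x 52 mm. Origin at the centre of its underside.
- parts_bin: Bystander: blue parts bin, 120 x 90 x 50 mm. Origin at the centre of its underside.
- wrench: Bystander: steel wrench lying along its x axis.
- filter_can: Bystander: copper filter housing, 100 x 50 x 34 mm, behind the frame. Origin at the centre of its underside.

How it is judged:
On the way, in this order (a step that is already met when the one before it is completed fails the run):
1. the board is turned until its pointer lines up with the red one, the lock still loose (angle between the x axis of panel and the x axis of index, either way round below 0.05 rad and contact force between shoe and panel below 5 N), for 0.2 s.
2. the knob is screwed tight with the board at that angle (angle between the x axis of panel and the x axis of index, either way round below 0.05 rad and contact force between shoe and panel above 50 N), for 0.2 s.
At the end, for the whole second after the job is handed in: The board stands within 0.05 rad (about 3 degrees) of the red set pointer, at rest, and the knob is tight: the brake shoe presses on the drum with more than 50 N (all of step 2 and angular speed of panel below 0.05 rad/s); the robot touches nothing.
It fails at once if the red set pointer is moved (tip by more than 8 mm) (distance of index_tip from where it was at the start of the episode above 0.008 m).
It fails at once if a bystander is shifted by more than 30 mm (distance of any of flux_bottle, mug, driver, radio, parts_bin, wrench, filter_can from where it was at the start of the episode above 0.03 m).
It also fails if it takes over 58 s, if anything falls off the work surface, if the arm or the gripper's body presses on something with over 40 N, if the wrist force passes 120 N, or if a joint passes its speed limit or range.

## Working session

There is one attempt and no reset: what is moved stays moved. The work goes in short steps, Python scripts to look and compute and a shell command to move; the robot and the scene stay as the last step left them, time stands still between calls to the robot, and variables do not carry over. Pictures are saved under pics/ and viewed, about 8 in all and at most 12, crops included, and the job is handed in when it is done.

```bash
ls; mkdir -p pics
python3 - <<'E'
from plant import robot
import cv2,numpy as np
s=robot.read_state();print(s)
for n in ("scene","top"):
    c=robot.read_camera(n);cv2.imwrite(f"pics/{n}0.png",c["image"]);print(n,c["K"],c["R"],c["t"])
    np.savez(f"pics/{n}0.npz",**{k:np.array(c[k]) for k in("image","K","R","t")})
E
```

```text
pics
{'t': 0.0, 'q': array([ 1.23956955e+00,  1.31165934e-01,  1.48924975e+00,  2.90133587e-05,
        1.52302268e+00, -8.53695809e-02]), 'dq': array([5.88980806e-08, 1.86320689e-04, 3.43761791e-05, 1.30288747e-03,
       2.60013980e-04, 1.83863951e-04]), 'joint_torque': array([ 5.94890298e-04, -5.59843898e+01, -4.91767716e+01,  7.68765109e-02,
        3.52156966e-02, -1.34963975e-04]), 'tool_pos': array([0.14579764, 0.58143192, 0.21760083]), 'orientation': array([-3.85171430e-01, -3.11747706e+00,  2.82677324e-03]), 'force': array([-0.02142309, -1.10282434, -0.09694339]), 'wrist_torque': array([ 0.00608046,  0.00395024, -0.01343342]), 'opening': 0.09281610018727443}
scene [[411.19247141   0.         317.61500149]
 [  0.         411.19247141 205.07804715]
 [  0.           0.           1.        ]] [[ 0.54235145  0.84013399  0.00545714]
 [ 0.71109397 -0.45557059 -0.53553786]
 [-0.44743745  0.29433028 -0.84449359]] [-0.34292576 -0.33203636  1.70660357]
top [[420.66118671   0.         324.57329707]
 [  0.         420.66118671 194.92866674]
 [  0.           0.           1.        ]] [[ 1.69518127e-02 -9.99855879e-01 -9.25772079e-04]
 [-9.83337741e-01 -1.65041366e-02 -1.81037289e-01]
 [ 1.80995919e-01  3.97925684e-03 -9.83475797e-01]] [3.29200040e-04 5.82472802e-01 1.27481567e+00]
```

View pics/scene0.png

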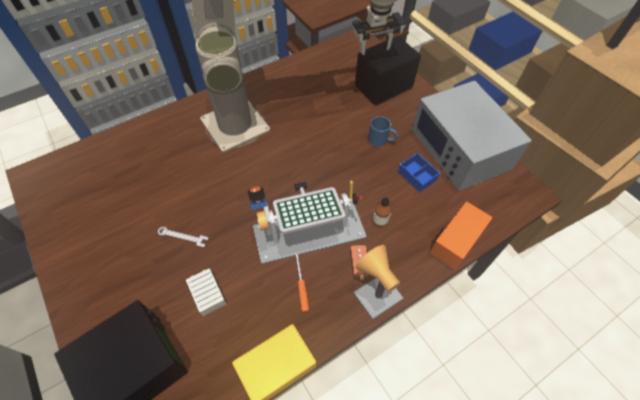

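View pics/top0.png

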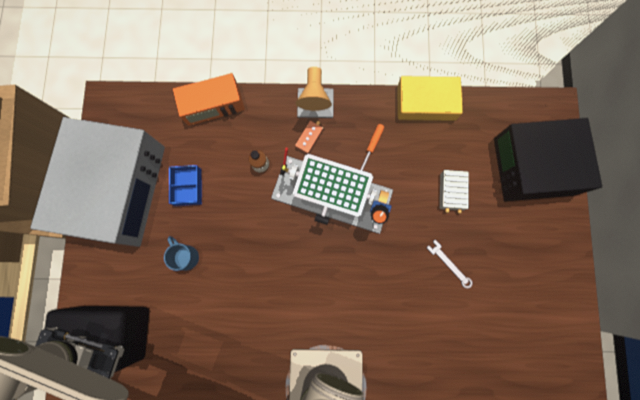

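The scene view shows the frame at about (310,220): knob with orange cap near (263,218), barrel at (301,187), yellow pointer at (352,188). In the top view the orange cap is at (380,215), the barrel at (321,219) and the pointers near (285,165). I'll enlarge both.

Run:
```python
import cv2,numpy as np
t=cv2.imread("pics/top0.png")[140:240,265:405];s=cv2.imread("pics/scene0.png")[170:270,240:380]
f=lambda a:cv2.resize(a,None,fx=5.6,fy=5.6,interpolation=cv2.INTER_CUBIC)[:,:]
a=np.vstack([cv2.resize(t,(420*1,300)),cv2.resize(s,(420,300))])
a=np.vstack([cv2.resize(t,(420,300),interpolation=2),cv2.resize(s,(420,300),interpolation=2)])
cv2.imwrite("pics/crop0.png",a)
```

```text
(no output)
```

View pics/crop0.png

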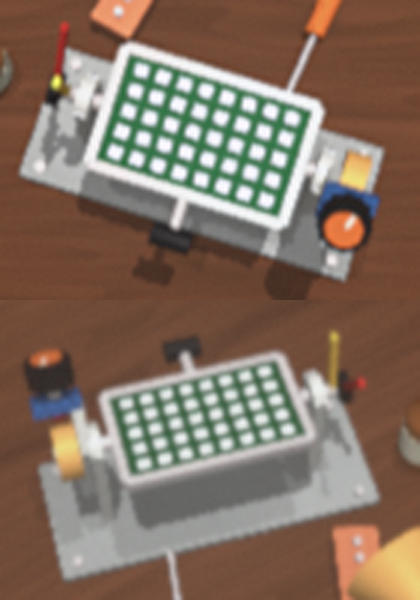

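```bash
cat > h.py <<'E'
import cv2,numpy as np
from scipy.spatial.transform import Rotation as Ro
def load(n):
    d=np.load(f"pics/{n}.npz");return d
def ray(d,p):
    v=np.linalg.inv(d["K"])@[p[0],p[1],1.];R=d["R"];return -R.T@d["t"],R.T@v/np.linalg.norm(v)
def onz(d,p,z):
    c,v=ray(d,p);return c+v*(z-c[2])/v[2]
def tri(*rays):
    A=sum(np.eye(3)-np.outer(v,v) for c,v in rays);b=sum((np.eye(3)-np.outer(v,v))@c for c,v in rays)
    X=np.linalg.solve(A,b);return X,max(np.linalg.norm(np.cross(X-c,v)) for c,v in rays)
def proj(d,X):
    x=d["K"]@(d["R"]@X+d["t"]);return x[:2]/x[2]
E
python3 - <<'E'
from h import *
T,S=load("top0"),load("scene0")
tp=lambda x,y:(265+x/3,140+y/3); sp=lambda x,y:(240+x/3,170+(y-300)/3)
def mask(d,box,lo,hi):
    hs=cv2.cvtColor(d["image"],cv2.COLOR_BGR2HSV);m=cv2.inRange(hs,lo,hi);k=np.zeros_like(m);x0,y0,x1,y1=box;k[y0:y1,x0:x1]=m[y0:y1,x0:x1]
    ys,xs=np.nonzero(k);return (xs.mean(),ys.mean()),len(xs),xs.min(),xs.max(),ys.min(),ys.max()
print("cap T",mask(T,(365,200,395,235),(3,150,150),(14,255,255)),"S",mask(S,(245,180,270,200),(3,150,100),(14,255,255)))
for n,a,b in [("cap",tp(345,228),sp(47,357)),("barrel",tp(171,238),sp(182,349)),("redtip",tp(64,25),sp(362,382)),("yeltip",tp(57,74),sp(334,335))]:
    X,e=tri(ray(T,a),ray(S,b));print(n,X.round(4),round(e,4))
c=[onz(T,tp(*p),.012) for p in [(20,175),(67,48),(383,150),(345,280)]]
print(np.round(c,4),np.mean(c,0)); 
for i in range(4):print(np.linalg.norm(c[i]-c[(i+1)%4]))
c2=[onz(S,sp(*p),.012) for p in [(66,580),(378,498),(345,395),(40,463)]];print(np.round(c2,4))
E
```

```text
cap T ((np.float64(378.7142857142857), np.float64(216.7047619047619)), 105, np.int64(373), np.int64(385), np.int64(211), np.int64(222)) S ((np.float64(255.07894736842104), np.float64(188.31578947368422)), 38, np.int64(250), np.int64(260), np.int64(186), np.int64(191))
cap [ 0.4937 -0.1375  0.2426] 0.0025
barrel [0.495  0.0179 0.1383] 0.002
redtip [0.6818 0.12   0.2265] 0.0015
yeltip [0.6294 0.122  0.2451] 0.0005
[[ 0.5758  0.1822  0.012 ]
 [ 0.719   0.1359  0.012 ]
 [ 0.61   -0.2116  0.012 ]
 [ 0.4679 -0.1693  0.012 ]] [ 0.59319483 -0.01568879  0.012     ]
0.15047872642022886
0.364148788505957
0.14828610051857533
0.36760775479785535
[[ 0.6142 -0.2074  0.012 ]
 [ 0.7177  0.1433  0.012 ]
 [ 0.5826  0.1936  0.012 ]
 [ 0.4673 -0.1615  0.012 ]]
```

```bash
cat >> h.py <<'E'
O=np.array([.594,-.014,0]);yaw=-np.radians(17.2)
RS=Ro.from_euler("z",yaw).as_matrix()
def W(p):return O+RS@np.array(p,float)      # stand->world
def St(X):return RS.T@(np.asarray(X)-O)
def toolR(z,y):                              # tool axes (stand frame) -> world matrix
    z=np.array(z,float);z/=np.linalg.norm(z);y=np.array(y,float);y-=z*(y@z);y/=np.linalg.norm(y)
    return RS@np.c_[np.cross(y,z),y,z]
def delta(s,P,R):
    R0=Ro.from_rotvec(s["orientation"]).as_matrix()
    print("shift cm",(100*R0.T@(P-s["tool_pos"])).round(2),"turn deg",np.degrees(Ro.from_matrix(R0.T@R).as_rotvec()).round(1))
E
python3 - <<'E'
from h import *
from plant import robot
s=robot.read_state();delta(s,W([-.13,0,.28]),toolR([0,0,-1],[0,1,0]))
E
```

```text
shift cm [-44.98 -46.16  -6.16] turn deg [-0.1 -0.   3.1]
```

```bash
for i in 1; do python3 -m inch '[[[-3,-3.08,-0.41,0,0,0,-1],[-3,-3.08,-0.41,0,0,0,-1],[-3,-3.08,-0.41,0,0,0,-1],[-3,-3.08,-0.41,0,0,0,-1],[-3,-3.08,-0.41,0,0,0,-1]]]' >/dev/null; python3 -m inch '[[[-3,-3.08,-0.41,0,0,0,-1],[-3,-3.08,-0.41,0,0,0,-1],[-3,-3.08,-0.41,0,0,0,-1],[-3,-3.08,-0.41,0,0,0,-1],[-3,-3.08,-0.41,0,0,0,-1]]]' >/dev/null
python3 -m inch '[[[-3,-3.08,-0.41,0,0,0,-1],[-3,-3.08,-0.41,0,0,0,-1],[-3,-3.08,-0.41,0,0,0,-1],[-3,-3.08,-0.41,0,0,0,-1],[-3,-3.08,-0.41,0,0,3,-1]]]';python3 -m inch '[[[0,0,0,0,0,0,-1],[0,0,0,0,0,0,-1]]]'; done
cat >> h.py <<'E'
def wshot(n):
    from plant import robot
    s=robot.read_state();c=robot.read_camera("wrist")
    M=np.eye(4);M[:3,:3]=Ro.from_rotvec(s["orientation"]).as_matrix();M[:3,3]=s["tool_pos"]
    C=np.linalg.inv(M@c["tool_from_camera"])
    cv2.imwrite(f"pics/{n}.png",c["image"]);np.savez(f"pics/{n}.npz",image=c["image"],K=c["K"],R=C[:3,:3],t=C[:3,3]);return s
E
python3 - <<'E'
from h import *
s=wshot("w1");print(s["tool_pos"],St(s["tool_pos"]),s["force"],s["t"])
delta(s,W([-.13,0,.28]),toolR([0,0,-1],[0,1,0]))
d=load("w1");print("cam",St(-d["R"].T@d["t"]),"axis",RS.T@d["R"].T[:,2])
E
```

```text
t: 1.6
tool_pos: [0.4704, 0.0226, 0.28]
orientation: [-0.467, -3.106, -0.0]
force: [1.2, 1.4, -0.6]
opening: 0.0928
t: 1.8
tool_pos: [0.4699, 0.0236, 0.2796]
orientation: [-0.47, -3.105, -0.0]
force: [-0.4, 0.2, 0.5]
opening: 0.0927
[0.469944   0.02358841 0.27955466] [-0.12962321 -0.00077696  0.27955466] [-0.36707881  0.24558846  0.47890519] 1.8
shift cm [ 0.04  0.08 -0.04] turn deg [-0.  -0.1 -0. ]
cam [-0.20260738 -0.00128176  0.44576784] axis [ 2.62297276e-01 -1.77171803e-04 -9.64987102e-01]
```

View pics/w1.png

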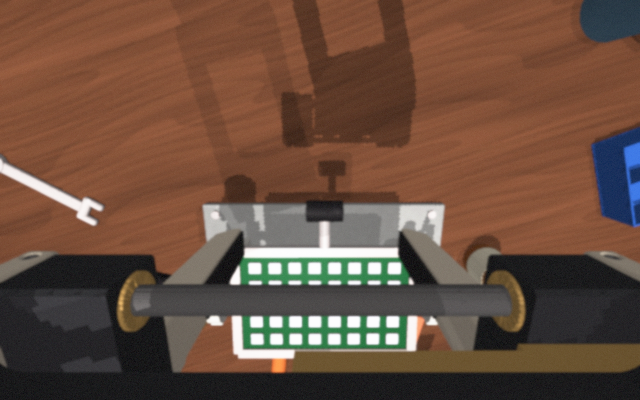

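Wrist view: the barrel is at (324,211) between the fingers (x 306–343), the plate edge is at rows 204 and runs level, so the yaw is right; the knob is hidden by the gripper.

Run:
```python
from h import *
T,S,d=load("top0"),load("scene0"),load("w1")
b,e=tri(ray(T,(322,219.3)),ray(S,(300.7,186.3)),ray(d,(324.5,211)));print("barrel",St(b),e)
print([St(onz(d,p,.012)) for p in [(204,205),(443,205)]])
from plant import robot
s=robot.read_state();B=[-.104,0,.139];B[1]=St(b)[1];print(B)
delta(s,W([B[0],B[1],.139-.019]),toolR([0,0,-1],[0,1,0]))
```

```text
barrel [-0.1043363   0.00183021  0.13773501] 0.0025606640438554412
[array([-0.07451403, -0.17912784,  0.012     ]), array([-0.07403649,  0.18479873,  0.012     ])]
[-0.104, np.float64(0.0018302052924020673), 0.139]
shift cm [-2.64  0.18 15.96] turn deg [ 0.  -0.1  0.1]
```

```bash
sed -i 's/^O=.*/O=np.array([.5946,-.0121,0]);yaw=-np.radians(17.2)/' h.py
python3 -m inch '[[[-2.64,0.18,0.5,0,0,0,-1],[0,0,4,0,0,0,-1],[0,0,4,0,0,0,-1],[0,0,4,0,0,0,-1],[0,0,3.4,0,0,0,-1]]]' 20; python3 -m inch '[[[0,0,0,0,0,0,1],[0,0,0,0,0,0,1],[0,0,0,0,0,0,1],[0,0,0,0,0,0,1],[0,0,0,0,0,0,1]]]' 20
```

```text
t: 2.35
tool_pos: [0.4944, 0.02, 0.1188]
orientation: [-0.462, -3.106, -0.0]
force: [0.5, -0.2, -0.1]
opening: 0.0927
t: 2.85
tool_pos: [0.4971, 0.0183, 0.1231]
orientation: [0.466, 3.104, 0.0]
force: [0.5, -0.5, -0.0]
opening: 0.0577
```

```bash
python3 -m inch '[[[0,0,0,0,0,0,1],[0,0,0,0,0,0,1],[0,0,0,0,0,0,1],[0,0,0,0,0,0,1],[0,0,0,0,0,0,1]]]' 20
python3 - <<'E'
from h import *
s=wshot("w2");print(s)
E
```

```text
t: 3.35
tool_pos: [0.4964, 0.0193, 0.1216]
orientation: [0.466, 3.106, 0.003]
force: [1.5, 4.9, 1.4]
opening: 0.0398
{'t': 3.35, 'q': array([-6.58143383e-02, -8.40274369e-02,  1.88606554e+00,  1.78962768e-03,
        1.33823515e+00, -1.33898899e+00]), 'dq': array([ 0.00113861,  0.00100971, -0.00051034,  0.00067762,  0.00037693,
        0.00100975]), 'joint_torque': array([ -2.39862688, -41.77471161, -45.61478019,  -1.69252038,
         0.50733006,  -0.07627702]), 'tool_pos': array([0.49641296, 0.01925149, 0.1216495 ]), 'orientation': array([4.66244444e-01, 3.10561737e+00, 2.89720574e-03]), 'force': array([1.47675801, 4.87771236, 1.35525268]), 'wrist_torque': array([ 0.75325341, -0.22627441, -0.05791101]), 'opening': 0.03976438203941495}
```

View pics/w2.png

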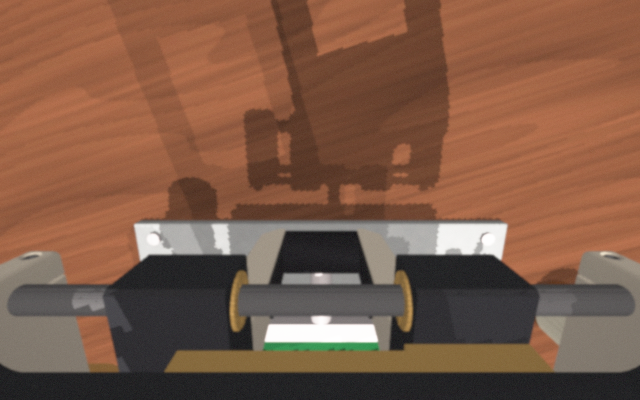

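```bash
python3 -m inch '[[[0.06,0,-1.15,0,0,0,1],[-0.05,0,-1.05,0,0,0,1],[-0.16,0,-1.04,0,0,0,1],[-0.26,0,-1.01,0,0,0,1],[-0.36,0,-0.99,0,0,0,1]]]' 20;python3 -m inch '[[[0,0,0,0,0,0,1],[0,0,0,0,0,0,1]]]'
cat >> h.py <<'E'
def fix(i):
    from plant import robot
    for n in("scene","top"):
        c=robot.read_camera(n);np.savez(f"pics/{n}{i}.npz",**{k:np.array(c[k]) for k in("image","K","R","t")})
E
python3 - <<'E'
from h import *
from plant import robot
fix(1);s=robot.read_state();print(St(s["tool_pos"]),s["force"],s["opening"])
T,S=load("top1")["image"],load("scene1")["image"]
r=lambda a:cv2.resize(a,(480,300),interpolation=2)
cv2.imwrite("pics/p1.png",np.vstack([r(T[130:190,255:351]),r(S[160:220,310:406])]))
E
```

```text
t: 3.9
tool_pos: [0.502, 0.0175, 0.1724]
orientation: [-0.465, -3.103, -0.003]
force: [1.3, 5.6, -7.4]
opening: 0.0402
t: 4.1
tool_pos: [0.5028, 0.0173, 0.1739]
orientation: [-0.466, -3.106, -0.003]
force: [-3.1, 6.3, 5.0]
opening: 0.04
[-0.09637744  0.00088846  0.17385933] [-2.90510977  5.20110619  3.06350789] 0.0400563398639567
```

View pics/p1.png

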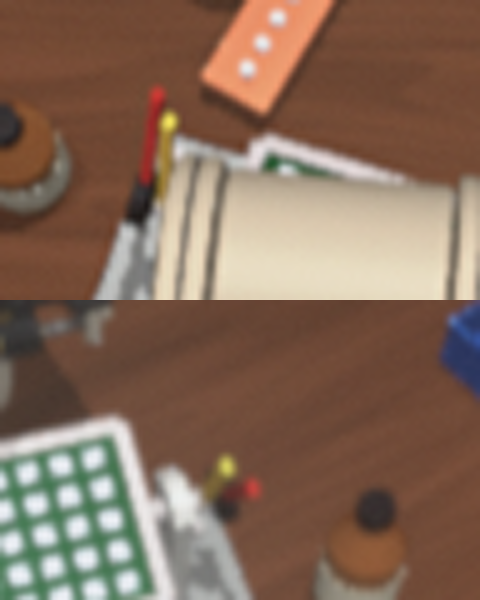

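```bash
cat > ptr.py <<'E'
from h import *
import sys
def tips(i):
    out={}
    T,S=load(f"top{i}"),load(f"scene{i}")
    for n,h in(("red",((0,150,90),(8,255,255))),("yel",((22,110,110),(34,255,255)))):
        px=[]
        for d,box in((T,(272,140,296,172)),(S,(344,176,370,208))):
            x0,y0,x1,y1=box;im=cv2.resize(d["image"][y0:y1,x0:x1],None,fx=8,fy=8,interpolation=cv2.INTER_CUBIC)
            m=cv2.inRange(cv2.cvtColor(im,cv2.COLOR_BGR2HSV),*h)
            if n=="red": m|=cv2.inRange(cv2.cvtColor(im,cv2.COLOR_BGR2HSV),(174,150,90),(180,255,255))
            c=max(cv2.findContours(m,0,1)[0],key=cv2.contourArea)[:,0].astype(float)
            p=np.array([x0,y0])+(c+.5)/8-.5
            # far end of the blob from the pointer root (image of the hinge point beside it)
            r=proj(d,W([0,.152 if n=="red" else .14,.15]));k=np.linalg.norm(p-r,axis=1);px.append(p[k>k.max()-1].mean(0))
        X,e=tri(ray(T,px[0]),ray(S,px[1]));s=St(X);print(n,np.round(px,1).tolist(),s.round(4),"err",round(e,4),"angle",round(np.arctan2(s[0],s[2]-.15),3),"r",round(np.hypot(s[0],s[2]-.15),4))
tips(sys.argv[1])
E
python3 ptr.py 0; python3 ptr.py 1
```

```text
red [[286.2, 146.6], [361.2, 196.7]] [0.047  0.1524 0.2336] err 0.0013 angle 0.512 r 0.0959
yel [[282.0, 165.9], [350.9, 180.9]] [-0.0111  0.1408  0.2423] err 0.0014 angle -0.12 r 0.093
red [[286.3, 146.5], [361.1, 196.8]] [0.0472 0.1519 0.234 ] err 0.0012 angle 0.512 r 0.0963
yel [[288.5, 152.3], [355.4, 191.4]] [0.0307 0.1387 0.2443] err 0.001 angle 0.315 r 0.0991
```

```bash
python3 -m inch '[[[-0.2,0,-0.5,0,0,0,1],[-0.2,0,-0.5,0,0,0,1],[-0.23,0,-0.47,0,0,0,1],[-0.25,0,-0.46,0,0,0,1],[0,0,0,0,0,0,1]]]';python3 -m inch '[[[0,0,0,0,0,0,1],[0,0,0,0,0,0,1]]]'
python3 - <<'E'
from h import *
fix(2)
E
python3 ptr.py 2
```

```text
t: 4.7
tool_pos: [0.5115, 0.0146, 0.1923]
orientation: [-0.466, -3.106, -0.003]
force: [0.9, 4.9, -2.3]
opening: 0.0397
t: 4.9
tool_pos: [0.5114, 0.0146, 0.1924]
orientation: [-0.466, -3.106, -0.003]
force: [3.3, 5.8, -3.2]
opening: 0.0397
red [[286.4, 146.5], [361.1, 196.7]] [0.0472 0.1519 0.2341] err 0.0013 angle 0.512 r 0.0964
yel [[290.2, 148.9], [356.8, 197.5]] [0.0447 0.1396 0.2315] err 0.0009 angle 0.502 r 0.093
```

```bash
python3 -m inch '[[[0,0,0,0,0,0,0],[0,0,0,0,0,0,-0.4],[0,0,0,0,0,0,-0.4],[0,0,0,0,0,0,-0.4],[0,0,0,0,0,0,-0.4]]]'; python3 -m inch '[[[0,0,-1,0,0,0,-0.4],[0,0,-3,0,0,0,-0.4],[0,0,-4,0,0,0,-0.4],[0,0,-4,0,0,0,-0.4],[0,0,-2,0,0,0,-0.4]]]'
python3 - <<'E'
from h import *
from plant import robot
fix(3);delta(robot.read_state(),W([.07,.15,.34]),toolR([0,0,-1],[0,1,0]))
E
python3 ptr.py 3
```

```text
t: 5.5
tool_pos: [0.5116, 0.0133, 0.1929]
orientation: [0.467, 3.107, -0.0]
force: [-0.1, 0.2, 0.0]
opening: 0.0651
t: 6.0
tool_pos: [0.5126, 0.0134, 0.3381]
orientation: [0.466, 3.101, 0.001]
force: [0.1, -0.2, -0.1]
opening: 0.0653
shift cm [-15.56  14.95  -0.06] turn deg [0.1 0.4 0.1]Traceback (most recent call last):
  File "ptr.py", line 17, in <module>
    tips(sys.argv[1])
    ~~~~^^^^^^^^^^^^^
  File "ptr.py", line 12, in tips
    c=max(cv2.findContours(m,0,1)[0],key=cv2.contourArea)[:,0].astype(float)
      ~~~^^^^^^^^^^^^^^^^^^^^^^^^^^^^^^^^^^^^^^^^^^^^^^^^
ValueError: max() iterable argument is empty
```

```bash
python3 -m inch '[[[-3.1,3,0,0,0,0,-0.4],[-3.1,3,0,0,0,0,-0.4],[-3.1,3,0,0,0,0,-0.4],[-3.1,3,0,0,0,0,-0.4],[-3.1,3,0,0,0,0,-0.4]]]'; python3 -m inch '[[[0,0,0,0,0,0,-0.4],[0,0,0,0,0,0,-0.4]]]'
python3 - <<'E'
from h import *
s=wshot("w3");d=load("w3");print(s["tool_pos"],St(s["tool_pos"]))
for n,y in(("red",.152),("yel",.14)):print(n,[proj(d,W([r*np.sin(.53),y,.15+r*np.cos(.53)])).round() for r in(.03,.085)])
E
```

```text
t: 6.6
tool_pos: [0.7047, 0.1122, 0.3312]
orientation: [-0.466, -3.105, 0.001]
force: [0.5, 0.6, 1.2]
opening: 0.0651
t: 6.8
tool_pos: [0.7036, 0.1117, 0.3287]
orientation: [-0.465, -3.101, 0.002]
force: [0.4, -1.2, 0.1]
opening: 0.0651
[0.70362604 0.11168627 0.32866837] [0.06754562 0.15049022 0.32866837]
red [array([323., 138.]), array([323., 172.])]
yel [array([312., 138.]), array([310., 172.])]
```

View pics/w3.png

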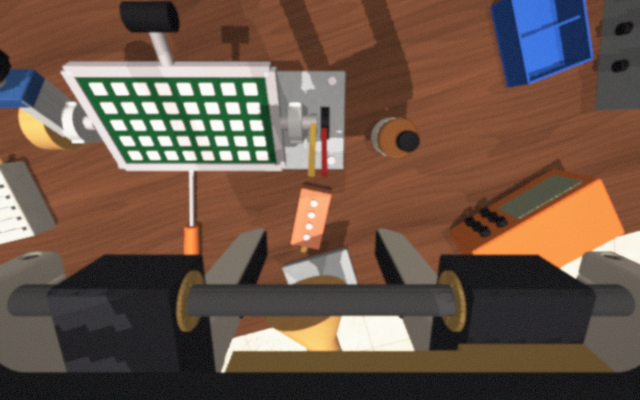

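Wrist view 3: the yellow pointer tip is at (311,175) and the red at (324,174), both bars are parallel. Now I'll put numbers on it.

Run:
```python
from h import *
d=load("w3");x0,y0,x1,y1=295,100,340,190
im=cv2.resize(d["image"][y0:y1,x0:x1],None,fx=8,fy=8,interpolation=2);hs=cv2.cvtColor(im,cv2.COLOR_BGR2HSV)
for n,y,m in(("red",.152,cv2.inRange(hs,(0,130,70),(9,255,255))|cv2.inRange(hs,(172,130,70),(180,255,255))),("yel",.14,cv2.inRange(hs,(18,110,90),(34,255,255)))):
    c=max(cv2.findContours(m,0,1)[0],key=cv2.contourArea)[:,0];p=[x0,y0]+(c+.5)/8-.5
    k=p[:,1];e=p[k>k.max()-1].mean(0);f=p[k<k.min()+1].mean(0)
    for q in(e,f):
        o,v=ray(d,q);o,v=St(o),RS.T@v
        # intersect with the circle r=.085 about the hinge (x-z only)
        a=v[0]**2+v[2]**2;b=o[0]*v[0]+(o[2]-.15)*v[2];cc=o[0]**2+(o[2]-.15)**2-.085**2
        D=b*b-a*cc
        if D>0:
            X=o+v*(-b-D**.5)/a;print(n,q.round(1),X.round(4),"angle",np.arctan2(X[0],X[2]-.15).round(3))
        else: print(n,q.round(1),"D<0")
```

```text
red [323.9 177.7] [0.0487 0.1526 0.2196] angle 0.611
red [324.  127.3] [0.0021 0.1524 0.235 ] angle 0.025
yel [310.9 175.7] [0.0466 0.1405 0.2211] angle 0.58
yel [312.9 123.3] [-0.0012  0.1429  0.235 ] angle -0.014
```

Run:
```python
from h import *
im=load("w3")["image"];cv2.imwrite("pics/c3.png",cv2.resize(im[115:185,290:350],None,fx=8,fy=8,interpolation=0))
hs=cv2.cvtColor(im,cv2.COLOR_BGR2HSV)
for r in range(168,181):print(r,im[r,310:313].tolist(),im[r,322:326].tolist())
```

```text
168 [[59, 141, 178], [54, 138, 176], [60, 141, 178]] [[63, 64, 157], [39, 41, 157], [37, 40, 158], [36, 40, 156]]
169 [[61, 142, 179], [54, 136, 175], [59, 139, 177]] [[52, 54, 155], [31, 34, 155], [34, 37, 159], [39, 42, 160]]
170 [[55, 136, 174], [59, 139, 178], [57, 139, 177]] [[38, 44, 152], [34, 38, 157], [34, 36, 160], [37, 42, 162]]
171 [[56, 136, 177], [55, 137, 175], [57, 138, 175]] [[33, 40, 147], [36, 40, 157], [34, 36, 157], [34, 37, 156]]
172 [[54, 136, 174], [59, 140, 177], [57, 138, 176]] [[30, 35, 140], [36, 40, 150], [29, 32, 147], [33, 38, 145]]
173 [[53, 135, 173], [56, 138, 176], [55, 137, 175]] [[38, 41, 138], [32, 35, 141], [27, 28, 138], [26, 30, 136]]
174 [[54, 134, 171], [54, 134, 171], [57, 137, 173]] [[31, 38, 133], [28, 33, 137], [34, 34, 139], [25, 27, 135]]
175 [[53, 124, 163], [56, 127, 165], [56, 129, 167]] [[37, 45, 135], [33, 39, 135], [37, 42, 139], [30, 37, 134]]
176 [[52, 105, 145], [54, 108, 148], [54, 108, 148]] [[39, 53, 128], [42, 51, 133], [37, 49, 129], [40, 49, 131]]
177 [[52, 86, 128], [50, 84, 128], [53, 87, 128]] [[47, 64, 120], [45, 62, 120], [43, 62, 117], [41, 61, 117]]
178 [[52, 76, 122], [50, 74, 121], [53, 75, 119]] [[43, 66, 111], [44, 66, 111], [46, 66, 112], [43, 67, 113]]
179 [[48, 71, 117], [50, 69, 116], [48, 68, 113]] [[45, 68, 110], [49, 71, 114], [48, 70, 112], [49, 71, 115]]
180 [[46, 68, 113], [50, 71, 116], [51, 71, 114]] [[50, 72, 114], [51, 72, 115], [50, 71, 115], [52, 72, 117]]
```

View pics/c3.png

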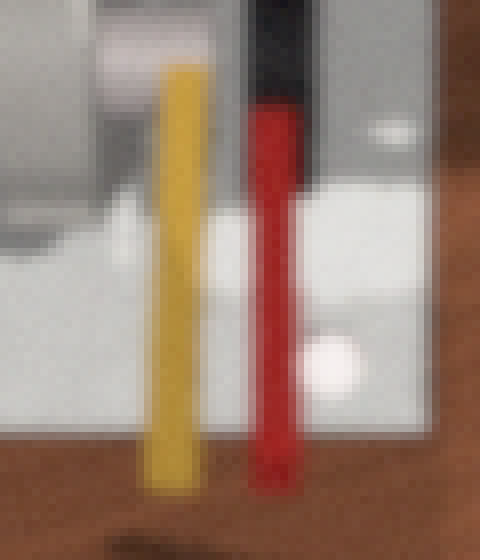

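The crop shows both tips ending at rows 176.1 and 176.2 with the bars parallel, so the board is aligned to about 0.01 rad. Next is the knob.

```bash
cat >> h.py <<'E'
ZK=np.array([-np.sin(np.radians(35)),0,np.cos(np.radians(35))])
def K(r,y=-.15):return W(np.array([0,y,.15])+r*ZK)   # point on the knob axis, r from the hinge
E
python3 - <<'E'
from h import *
from plant import robot
s=robot.read_state();print(s["q"].round(2))
delta(s,K(.20),toolR(-ZK,[0,1,0]))
E
```

```text
[ 0.08  0.44  0.92 -0.    1.79 -1.19]
shift cm [ 18.27 -29.95   1.81] turn deg [ -0.  -35.1   0.1]
```

```bash
python3 -m inch '[[[2.28,-3.74,0.1,0,0,0,-0.4],[2.28,-3.74,0.1,0,0,0,-0.4],[2.28,-3.74,0.1,0,0,0,-0.4],[2.28,-3.74,0.1,0,0,0,-0.4]]]' >/dev/null
python3 -m inch '[[[2.28,-3.74,0.1,0,0,0,-0.4],[2.28,-3.74,0.1,0,0,0,-0.4],[2.28,-3.74,0.1,0,0,0,-0.4],[2.28,-3.74,0.1,0,0,0,-0.4]]]' 
python3 -m inch '[[[0,0,0,0,-7,0,-0.4],[0,0,0,0,-7,0,-0.4],[0,0,0,0,-7,0,-0.4],[0,0,0,0,-7,0,-0.4],[0,0,0,0,-7,0,-0.4]]]' 
python3 -m inch '[[[0,0,0,0,0,0,-0.4],[0,0,0,0,0,0,-0.4]]]'
python3 - <<'E'
from h import *
s=wshot("w4");d=load("w4");print(s["q"].round(2),St(s["tool_pos"]),proj(d,K(.11)),proj(d,K(.065)))
delta(s,K(.20),toolR(-ZK,[0,1,0]))
E
```

```text
t: 7.65
tool_pos: [0.4389, -0.122, 0.326]
orientation: [0.467, 3.103, -0.002]
force: [0.0, -0.9, -1.0]
opening: 0.065
t: 8.15
tool_pos: [0.4602, -0.1263, 0.325]
orientation: [0.381, 2.526, -0.117]
force: [6.2, -0.7, 0.2]
opening: 0.0649
t: 8.35
tool_pos: [0.4595, -0.1257, 0.3269]
orientation: [0.381, 2.528, -0.117]
force: [0.5, 0.1, 0.2]
opening: 0.0653
[-0.43 -0.89  2.19  0.08  1.26 -1.71] [-0.09542883 -0.14850792  0.32690088] [319.91922986 178.30432625] [320.08030097 170.5163493 ]
shift cm [ 2.33 -0.15  0.01] turn deg [-0.  -1.2  0.1]
```

View pics/w4.png

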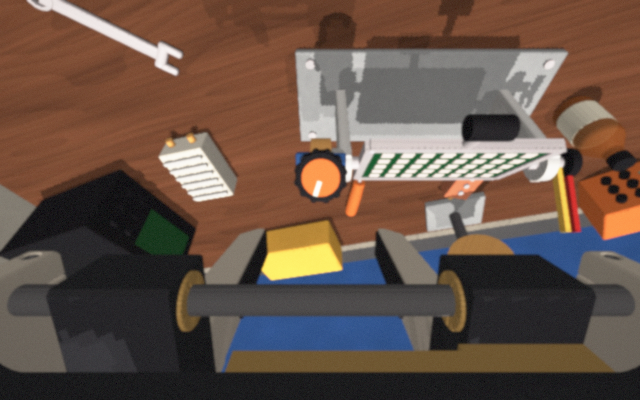

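Wrist view 4: the knob is at (320,176) with its cap concentric with the rim, white mark at (318,187); the prediction was (320,178). The arm sits at the joint 2 limit here, so I'll measure again after moving in.

Run:
```python
from h import *
T,S,d=load("top0"),load("scene0"),load("w4")
hs=cv2.cvtColor(d["image"],cv2.COLOR_BGR2HSV);m=cv2.inRange(hs,(5,150,120),(16,255,255));m[:,:285]=0;m[:,345:]=0;m[:140]=0;m[215:]=0
c=max(cv2.findContours(m,0,2)[0],key=cv2.contourArea);print(cv2.minEnclosingCircle(c),cv2.boundingRect(c))
(u,v),r=cv2.minEnclosingCircle(c)
k=(hs[:,:,2]<60).astype(np.uint8);k[:,:285]=0;k[:,352:]=0;k[:140]=0;k[210:]=0
k|=(m>0).astype(np.uint8);cc=max(cv2.findContours(k,0,2)[0],key=cv2.contourArea);print("rim",cv2.minEnclosingCircle(cc),cv2.boundingRect(cc))
for rays in([ray(T,(380,216)),ray(S,(255.4,188.5))],[ray(T,(380,216)),ray(d,(u,v))],[ray(S,(255.4,188.5)),ray(d,(u,v))],[ray(T,(380,216)),ray(S,(255.4,188.5)),ray(d,(u,v))]):
    X,e=tri(*rays);x=St(X)-[0,0,.15];print(St(X).round(4),round(e,4),"r",(x@ZK).round(4),"off",(x-ZK*(x@ZK)).round(4))
print(d["K"][0,0],"cam dist to cap",np.linalg.norm(X+d["R"].T@d["t"]))
from plant import robot
s=robot.read_state();delta(s,K(.15),toolR(-ZK,[0,1,0]));print(s["tool_pos"])
```

```text
((320.2563781738281, 177.24942016601562), 20.0968017578125) (301, 158, 40, 40)
rim ((320.3966369628906, 175.29544067382812), 26.539701461791992) (295, 150, 51, 52)
[-0.0597 -0.1498  0.2448] 0.0022 r 0.1119 off [ 0.0045 -0.1498  0.0031]
[-0.0584 -0.1512  0.2344] 0.0015 r 0.1026 off [ 0.0005 -0.1512  0.0003]
[-0.0634 -0.1486  0.2392] 0.0011 r 0.1094 off [-0.0007 -0.1486 -0.0005]
[-0.0615 -0.1498  0.2398] 0.0034 r 0.1088 off [ 0.0009 -0.1498  0.0007]
296.99845719758235 cam dist to cap 0.2628847529719813
shift cm [ 2.37 -0.15  5.12] turn deg [-0.  -1.1  0.1]
[ 0.46001869 -0.12582118  0.32853351]
```

```bash
python3 -m inch '[[[0,0,1.5,0,0,0,-0.4],[0,0,1.5,0,0,0,-0.4],[0,0,0,0,0,0,-0.4],[0,0,0,0,0,0,-0.4]]]'
python3 - <<'E'
from h import *
from plant import robot
s=robot.read_state();print(s["q"].round(2),St(s["tool_pos"]))
delta(s,K(.14),toolR(-ZK,[0,1,0]))
E
```

```text
t: 8.8
tool_pos: [0.4767, -0.1307, 0.3062]
orientation: [0.379, 2.521, -0.119]
force: [-0.9, -0.2, 0.6]
opening: 0.0652
[-0.42 -0.85  2.21  0.07  1.19 -1.7 ] [-0.0776     -0.14818694  0.30618563]
shift cm [ 2.56 -0.17  3.28] turn deg [-0.  -0.8  0.1]
```

```bash
python3 -m inch '[[[0.5,0,1,0,0,0,-0.4],[1,-0.1,1.3,0,0,0,-0.4],[1,-0.1,1,0,-0.8,0,-0.4],[0,0,0,0,0,0,-0.4],[0,0,0,0,0,0,-0.4]]]'
python3 - <<'E'
from h import *
s=wshot("w5");d=load("w5");print(s["q"].round(2),St(s["tool_pos"]))
delta(s,K(.14),toolR(-ZK,[0,1,0]))
hs=cv2.cvtColor(d["image"],cv2.COLOR_BGR2HSV);m=cv2.inRange(hs,(5,150,120),(16,255,255));m[:,:270]=0;m[:,370:]=0;m[280:]=0
c=max(cv2.findContours(m,0,2)[0],key=cv2.contourArea);print(cv2.minEnclosingCircle(c),cv2.boundingRect(c),[proj(d,K(r)).round(1) for r in(.105,.110)])
q,_=cv2.minEnclosingCircle(c)
S,d4=load("scene0"),load("w4")
for rays in([ray(d4,(320.25,177.25)),ray(d,q)],[ray(S,(255.4,188.5)),ray(d4,(320.25,177.25)),ray(d,q)]):
    X,e=tri(*rays);x=St(X)-[0,0,.15];print(St(X).round(4),round(e,4),"r",(x@ZK).round(4),"off",(x-ZK*(x@ZK)).round(4))
E
```

```text
t: 9.3
tool_pos: [0.4739, -0.1321, 0.2624]
orientation: [0.378, 2.51, -0.12]
force: [-0.4, 0.6, 0.5]
opening: 0.0653
[-0.44 -0.88  2.31  0.09  1.11 -1.72] [-0.07984739 -0.15029235  0.26239611]
shift cm [-0.09  0.03 -0.21] turn deg [-0.  -0.2  0.1]
((322.5933532714844, 225.9258270263672), 24.928627014160156) (298, 202, 50, 48) [array([322.1, 225.2]), array([322.2, 227.7])]
[-0.0625 -0.1497  0.2383] 0.0 r 0.1082 off [-0.0005 -0.1497 -0.0004]
[-0.0635 -0.149   0.239 ] 0.0014 r 0.1093 off [-0.0008 -0.149  -0.0005]
```

```bash
python3 -m inch '[[[-0.1,0,1.5,0,0,0,-0.4],[0,0,1.6,0,0,0,-0.4],[0,0,1.6,0,0,0,-0.4],[0,0,1.6,0,0,0,-0.4],[0,0,0,0,0,0,-0.4]]]' 
python3 -m inch '[[[0,0,0,0,0,0,1],[0,0,0,0,0,0,1],[0,0,0,0,0,0,1],[0,0,0,0,0,0,1],[0,0,0,0,0,0,1]]]' 60
python3 - <<'E'
from h import *
from plant import robot
s=robot.read_state();print(s["q"].round(2),St(s["tool_pos"]),s["force"],s["wrist_torque"])
delta(s,K(.075),toolR(-ZK,[0,1,0]))
E
```

```text
t: 9.85
tool_pos: [0.509, -0.1427, 0.2092]
orientation: [0.378, 2.514, -0.119]
force: [-0.3, 0.4, 0.4]
opening: 0.0649
t: 10.35
tool_pos: [0.5097, -0.1419, 0.2122]
orientation: [0.377, 2.509, -0.117]
force: [1.6, 7.2, 1.4]
opening: 0.0453
[-0.42 -0.72  2.31  0.09  0.94 -1.72] [-0.04269445 -0.14911888  0.21217317] [1.58740471 7.23477825 1.37923056] [ 0.9088486  -0.01966189  0.52383631]
shift cm [ 0.07 -0.09  0.04] turn deg [ 0.1 -0.1  0.1]
```

```bash
cat > tq.py <<'E'
from h import *
from plant import robot
s=robot.read_state();R=Ro.from_rotvec(s["orientation"]).as_matrix()
print("q6",s["q"][5].round(3),"tool torque",(R.T@s["wrist_torque"]).round(2),"tool force",(R.T@s["force"]).round(1),"off-target:");delta(s,K(.075),R)
E
python3 -m inch '[[[0,-0.05,0,0,0,4,1],[0,0,0,0,0,8,1],[0,0,0,0,0,8,1],[0,0,0,0,0,8,1],[0,0,0,0,0,8,1]]]' 60; python3 tq.py
```

```text
t: 10.85
tool_pos: [0.5095, -0.1422, 0.2121]
orientation: [1.14, 2.268, 0.134]
force: [0.2, 7.0, 1.9]
opening: 0.0455
q6 -1.088 tool torque [-0.66  1.   -0.46] tool force [ 4.3  5.1 -2.7] off-target:
shift cm [ 0.01 -0.07  0.04] turn deg [0. 0. 0.]
```

```bash
for k in 1; do python3 -m inch '[[[0,0,0,0,0,8,1],[0,0,0,0,0,8,1],[0,0,0,0,0,8,1],[0,0,0,0,0,8,1],[0,0,0,0,0,8,1]]]'; python3 tq.py; done
python3 - <<'E'
from h import *
wshot("w6")
im=load("w6")["image"];cv2.imwrite("pics/c6.png",cv2.resize(im[150:300,220:420],None,fx=3,fy=3))
E
```

```text
t: 11.35
tool_pos: [0.5092, -0.1424, 0.2119]
orientation: [1.88, 1.773, 0.401]
force: [-3.2, 6.7, 3.3]
opening: 0.0449
q6 -0.39 tool torque [ 0.45  1.07 -0.43] tool force [ 5.8 -0.9 -5.6] off-target:
shift cm [-0.02 -0.03  0.04] turn deg [0. 0. 0.]
```

View pics/c6.png

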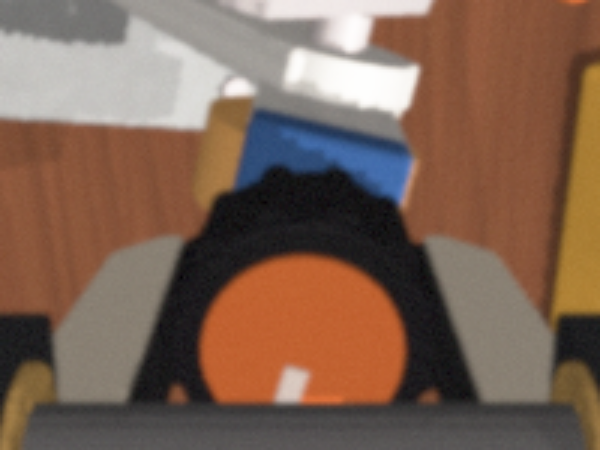

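The crop shows the white mark at (290,385), in the same place relative to the jaws as before the turn, so the knob turns with the gripper without slip.

```bash
python3 -m inch '[[[0,0,0,0,0,8,1],[0,0,0,0,0,8,1],[0,0,0,0,0,8,1],[0,0,0,0,0,4,1]]]'; python3 tq.py;  python3 -m inch '[[[0,0,0,0,0,6,1],[0,0,0,0,0,6,1],[0,0,0,0,0,0,1]]]'; python3 tq.py
```

```text
t: 11.8
tool_pos: [0.509, -0.1423, 0.2117]
orientation: [2.305, 1.295, 0.572]
force: [-5.8, 7.6, 5.2]
opening: 0.0452
q6 0.098 tool torque [ 1.16  0.71 -0.48] tool force [ 4.5 -4.7 -8.7] off-target:
shift cm [-0.02  0.02  0.03] turn deg [0. 0. 0.]
t: 12.1
tool_pos: [0.5089, -0.1422, 0.2116]
orientation: [2.457, 1.062, 0.638]
force: [-7.6, 7.4, 5.9]
opening: 0.0454
q6 0.306 tool torque [1.42 0.29 0.22] tool force [  2.4  -6.1 -10.2] off-target:
shift cm [-0.02  0.03  0.03] turn deg [0. 0. 0.]
```

```bash
for k in 1; do python3 -m inch '[[[0,0,0,0,0,6,1],[0,0,0,0,0,6,1]]]'>/dev/null; python3 tq.py; python3 -m inch '[[[0,0,0,0,0,6,1],[0,0,0,0,0,6,1]]]'>/dev/null; python3 tq.py;python3 -m inch '[[[0,0,0,0,0,4,1]]]'; python3 tq.py; done
```

```text
q6 0.516 tool torque [ 1.61  0.1  -0.66] tool force [  1.5  -9.4 -10.7] off-target:
shift cm [-0.01  0.05  0.03] turn deg [0. 0. 0.]
q6 0.725 tool torque [ 1.79 -0.23 -0.68] tool force [ -0.1  -9.7 -11.6] off-target:
shift cm [0.   0.06 0.03] turn deg [0. 0. 0.]
t: 12.6
tool_pos: [0.5087, -0.142, 0.2114]
orientation: [2.732, 0.451, 0.776]
force: [-8.8, 9.6, 5.7]
opening: 0.0451
q6 0.795 tool torque [ 1.8  -0.37 -0.75] tool force [ -1.   -8.9 -11.1] off-target:
shift cm [0.01 0.07 0.03] turn deg [0. 0. 0.]
```

```bash
for k in 1; do python3 -m inch '[[[0,0,0,0,0,3,1]]]'>/dev/null; python3 tq.py; python3 -m inch '[[[0,0,0,0,0,3,1]]]'>/dev/null; python3 tq.py;python3 -m inch '[[[0,0,0,0,0,3,1]]]' >/dev/null; python3 tq.py; done
python3 - <<'E'
from h import *
wshot("w7");im=load("w7")["image"]
fix(4);T,S=load("top4")["image"],load("scene4")["image"]
r=lambda a:cv2.resize(a,(384,240),interpolation=2)
cv2.imwrite("pics/c7.png",np.vstack([cv2.resize(im[150:300,200:440],(384,240)),r(S[160:220,310:406])]))
E
```

```text
q6 0.846 tool torque [ 1.79 -0.46 -0.83] tool force [ -1.   -9.8 -11.1] off-target:
shift cm [0.01 0.07 0.03] turn deg [0. 0. 0.]
q6 0.898 tool torque [ 1.75 -0.52 -0.88] tool force [ -1.6  -8.7 -11.8] off-target:
shift cm [0.01 0.07 0.03] turn deg [0. 0. 0.]
q6 0.95 tool torque [ 1.75 -0.57 -0.86] tool force [ -2.3  -9.9 -11.2] off-target:
shift cm [0.02 0.08 0.03] turn deg [0. 0. 0.]
```

View pics/c7.png

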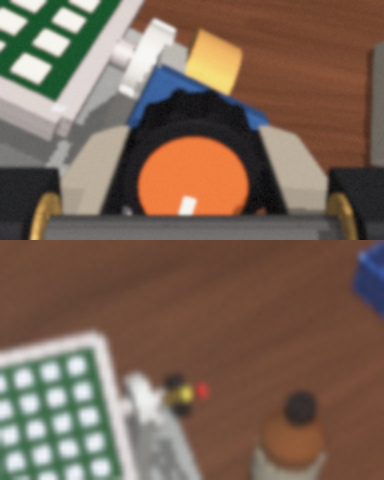

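The top part shows the mark at the same place in the jaws, so there was no slip over 2.67 rad; the bottom part shows yellow (184,393) still beside red (202,390). Tight, so I release and back off.

```bash
python3 -m inch '[[[0,0,0,0,0,0,-0.3],[0,0,0,0,0,0,-0.4],[0,0,0,0,0,0,-0.4],[0,0,0,0,0,0,-0.4],[0,0,0,0,0,0,-0.4]]]'; python3 -m inch '[[[0,0,-1,0,0,0,-0.4],[0,0,-2,0,0,0,-0.4],[0,0,-2,0,0,0,-0.4],[0,0,-2,0,0,0,-0.4],[0,0,0,0,0,0,-0.4]]]'
python3 - <<'E'
from h import *
from plant import robot
fix(5);s=robot.read_state();print(s["q"].round(2));delta(s,W([.07,.15,.34]),toolR([0,0,-1],[0,1,0]))
E
python3 ptr.py 5
```

```text
t: 13.55
tool_pos: [0.5089, -0.1435, 0.2106]
orientation: [2.79, 0.241, 0.812]
force: [0.4, -0.1, 0.1]
opening: 0.0652
t: 14.05
tool_pos: [0.4707, -0.1317, 0.2699]
orientation: [2.789, 0.241, 0.813]
force: [0.0, -0.6, 0.3]
opening: 0.0648
[-0.44 -0.89  2.3   0.09  1.13  0.95]
shift cm [ 28.5  -19.21   2.86] turn deg [  46.    11.1 -146.7]
red [[286.2, 146.6], [361.1, 196.6]] [0.047  0.1521 0.2342] err 0.0012 angle 0.509 r 0.0964
yel [[290.2, 148.9], [356.8, 197.5]] [0.0447 0.1396 0.2314] err 0.0009 angle 0.502 r 0.0928
```

The pointer pixels are the same as before locking, the forces are zero and the gripper is clear, so I hand the job in.

```bash
python3 -c "
from plant import robot
print(robot.close_job())"
```

```text
the job is handed in; nothing more can be done
None
```

I turned the board up to the red pointer, screwed the knob tight, and handed the job in at about 14 s on the robot's clock. The hand-in reports no verdict, so the checks below are my own.

- **Alignment:** I pinched the barrel and raised the board from about -0.1 to about 0.5 rad. In a close wrist view both pointer tips ended on the same row (176.1 and 176.2), about 0.01 rad apart.
- **Disagreement:** A first colour-mask reading of that same view gave 0.03 rad instead. The half-level pixel profile and the fixed cameras (about 0.01 rad) did not support it.
- **Locking:** I turned the knob about 2.67 rad clockwise. One grasp was enough, although the text expected two or more. The cap mark kept its place in the jaws, so nothing slipped.
- **Tightness:** Torque while turning rose from about 0.45 to about 0.86 N m. That is a little above the stated 0.7 to 0.8 N m, partly because the readings run slightly high: the loose knob already read 0.43 to 0.48 N m against its stated 0.4. I had no direct way to measure the shoe force.
- **After release:** Both pointers were within about 0.1 px of their positions before tightening. The tool force was about zero, and the gripper stood about 3 cm clear of the knob.
- **Other things on the bench:** The red pointer's tip stayed within 0.2 px of its start. I did not measure the bystanders again. The arm passed above them and showed no unexpected contact force.

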